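# Hold the third filter in the lamp port

## Robot

A 7-joint arm with a two-finger parallel gripper is mounted at the origin on a cart in front of the work surface, level with it; the furniture and walls round the work are solid. World frame = base frame: x ahead of the robot, y to its left, z up, the work surface at z = 0. Lengths are in m, angles in rad, forces in N, time in s.
With the tool pointing down it reaches from about 0.4 to 0.875 m from the base axis. Payload 19.3 kg.
Tool frame: the origin (TCP) lies on the centre line of the jaws, within the pads' length; the fingertips stand 14 mm ahead of it and the grasp point (between the pads) lies 5 mm behind it (bot.tip_extent is the distance from the TCP to the fingertips, in m); z points along the fingers, y is the line along which they close (so a half turn about z gives the same grasp; the last joint's range is limited). The gripper opens to 85 mm and grips with 20 to 120 N. Pads are 22 mm wide; open, the fingers measure 114 mm over their backs; the gripper's body (76 mm by 85 mm) begins 54 mm behind the grasp point. The pads swing forward as they close: fully open they stand 13 mm farther back than shut.
Start: joints at [-1.376, 0.521, -0.036, 1.599, 0.021, 1.021, -0.113], TCP at [0.164, 0.603, 0.245] pointing down, gripper open.
Joint ranges: [-2.91, 2.91], [-0.3, 2.13], [-1.5, 1.42], [0.17, 2.43], [-1.26, 4.41], [0.16, 1.93], [-2.52, 2.52]. Speed limits (rad/s): [1.89, 1.89, 2.39, 2.39, 3.01, 3.01, 3.01].

## Interface

Orientations are given as [roll, pitch, yaw] about the fixed x, y, z axes, in that order (R = Rz(yaw) Ry(pitch) Rx(roll)).
In Python, from workcell import monitor, grab_frame, camera_model, bot gives the robot as it stands.
- The arm moves only by the tool move_arm, never from a script. Its argument "moves" is a list of rows, each a list of 4 numbers: the shift along the world's x, y, z in mm, then the turn about the world's z in rad. A call has 1 to 12 rows; each row is the pose to reach, as a shift and turn from the pose commanded when the call began; what a row does not reach only later rows make up. A row lasts 1/8 s, in which the tool goes at most 62.5 mm and 10.7 degrees, less where a joint would pass 70% of its speed; a pose out of reach is approached as far as the arm can. A call with a gripper value outside its range is refused whole. "gripper" is the opening, from 0 (shut) to 1 (fully open), set as the call begins (left out, the last holds). The fingers move at their own pace and stop on an object; "newtons" is the grip in N (left out, the last holds). Time passes only in rows, so rows that repeat a pose let the fingers close. It gives the time, the measured TCP pose, the force, the opening and the grip force at its end, in the units of the state.
- monitor.observe(): the state, without advancing time (a new reading comes with each control period).
- grab_frame(name): name is "scene" or "top" or "wrist"; returns the picture (420x560x3 uint8, blue, green, red); there is no depth.
- camera_model(name): a dict with "vfov" (degrees; the focal length in pixels is half the picture's height over the tangent of half this angle, whatever the lens; pixels are square), "cx", "cy" (the principal point, pixels), "R" (3x3) and "t" (3): a world point X has camera coordinates R X + t; the wrist camera has in their place "T_tool_cam" (4x4, takes a point from camera to tool coordinates, whose origin is the TCP and whose axes are the flange's). Camera axes: x right, y down, z forward; pixel columns grow to the right and rows downward; lengths in m; the calibration is good to about 2 mm. The wrist camera is an equidistant fisheye: a pixel r from the principal point sees the ray r / f radians off the axis. A picture is of the moment at which its call begins: read the wrist's pose just before it. camera_model takes no time and is no camera call.
- bot.job_done(): hands the job in; it is judged then, once.
The state is a dict: "clock": time; "qpos": joint angles; "qd": joint speeds; "joint_efforts": joint torques, N m; "position": TCP position; "tool_rot": TCP orientation; "force": force on the tool from outside, world axes, zero at the start; "moment": the same for the moment, N m; "grip_width": finger opening in m; "finger_force": force on a finger pad.
Only numpy, scipy, OpenCV 4.12 (cv2) and the standard library are available. Lean on these libraries where they do the work, as an engineer would, in place of code of your own. Each camera call takes 0.05 s, during which the arm holds its last target. There are 200 camera calls.

## Task

On the white lamp box, turn the selector knob clockwise until its pointer clicks in at the green mark. Then grip the bar knob of the filter wheel and turn it clockwise, counting the clicks, to the third click from its rest, which puts the blue filter under the port; do not turn it past that click. The wheel springs back when let go, so finish still gripping its knob and holding it at the third click; leave the vial, the tin and the eyepiece beside the work where they are.

Things in the scene. Friction and masses are not known exactly. Their poses are not given: they have to be found in the camera images.
- lamp_box: White lamp control box, fixed, 110 (x) x 120 (y) x 45 mm high; origin: centre of its underside, z up. A black selector knob stands mid-top, its axis over the origin. Round marks on the top 40 mm from the axis: large green one (13 mm) straight along the box's +x; seen from above, small red one 60 degrees and black one 30 degrees anticlockwise of it, another black 30 degrees clockwise of it.
- selector (a joint): Angle of the selector knob, rad, growing clockwise seen from above. It clicks in and stays at 0 (pointer at red), 0.524 (black), 1.047 (green), 1.571 (last black); up to 0.06 N m turns it over to the next stop. Begins at red or the first black. Ends just past the outer stops. The pointer's direction in the box's frame is 1.047 minus this value, anticlockwise from +x.
- selector_grip (a point): On the selector's axis at grip height: 84 mm above the worktop, 11 mm below the top of its bar. The knob is a disc 48 mm wide carrying an upright bar 46 mm long, 14 mm thick, 41 mm tall (54 to 95 mm above the worktop); grip the bar across its thickness. Site x lies along the bar to its pointer end (white line), z up; it turns with the knob.
- filter_unit: Filter wheel unit, fixed: grey base plate 130 x 130 x 10 mm, dark round housing, on it an aluminium wheel 104 mm wide whose top is 39 mm above the worktop. Origin: centre of the underside, the wheel's axis over it, z up. On its -x side a bracket 47 mm high carries a ring (the port) over the wheel's rim.
- wheel (a joint): Angle of the wheel and its bar knob (one piece), rad, growing clockwise seen from above; begins at rest at 0. A spring always pulls it back (0.05 N m at rest, 0.11 at the third click); let go, it returns to rest. Clicks every 0.419 rad (24 degrees): 0.419, 0.838, third 1.257, 1.676; the torque ripples by 0.04 N m between clicks. End of travel 1.80.
- wheel_grip (a point): On the wheel's axis at grip height: 74 mm above the worktop, 11 mm below the top of the knob, a black upright bar 46 mm long, 14 mm thick, 40 mm tall (45 to 85 mm above the worktop) on a hub 32 mm wide; grip it across its thickness. At rest the bar lies along the unit's x. Site x lies along the bar to the end away from its white line, z up; it turns with the wheel.
- port (a point): Centre of the port, an aluminium ring 22 mm wide standing 47 mm high over the rim of the wheel, 40 mm from its axis on the unit's -x side. Fixed. At rest the bar's white line points to it.
- blue_filter (a point): Centre of the blue filter, one of five round windows 12 mm wide set 24 degrees apart in the wheel, 40 mm from its axis: at rest clear lies under the port, and the clicks bring amber, green, blue and red under it in turn. Moves with the wheel; under the port at the third click.
- sample_vial_3: Bystander: small white vial with a blue cap, 25 mm wide, 46 mm tall, loose; origin at the centre of its underside.
- specimen_tin: Bystander: round white specimen tin, 68 mm wide, 25 mm tall, loose; origin at the centre of its underside.
- spare_eyepiece: Bystander: microscope eyepiece, white and black, 43 mm wide, 59 mm tall, loose, upright; origin at the centre of its underside.
There are look-alikes about, which are no part of the job. What is shaped like the filter_unit but brown is not meant.

How it is judged:
By the outcome, as a careful person would: the job done as asked, in the order asked, and still so for the second after the job is handed in, while the arm keeps its last pose, push and grip.
It also fails if it takes over 50 s, if anything falls off the work surface, if the arm or the gripper's body presses on something with over 40 N, if the wrist force passes 120 N, or if a joint passes its speed limit or range.

## Working session

There is one attempt and no reset: what is moved stays moved. The work goes in short steps, Python scripts to look and compute and a tool call to move; the robot and the scene stay as the last step left them, time stands still between calls to the robot, and variables do not carry over. Pictures are saved under pics/ and viewed, at most 10 in all, crops included, and the job is handed in when it is done.

Besides the shell and the picture viewer there is one more tool, called after "Call:" in YAML: its name, and indented under it one key for each argument. move_arm: Moves the arm, as the interface text tells. Its arguments: {"type":"object","properties":{"moves":{"type":"array","items":{"type":"array","items":{"type":"number"}}},"gripper":{"type":"number"},"newtons":{"type":"number"}},"required":["moves"]}

```bash
mkdir -p pics; ls; python3 - <<'E'
from workcell import monitor, grab_frame, camera_model, bot
import cv2
s=monitor.observe(); print(s['clock'],s['position'],s['tool_rot'],s['grip_width'],bot.tip_extent)
for n in ['top','scene']:
    cv2.imwrite(f'pics/{n}0.png',grab_frame(n)); print(camera_model(n))
print(camera_model('wrist'))
E
```

```text
pics
0.0 [0.1635506  0.6028919  0.24474125] [-3.14048627e+00  9.52785126e-05  2.87681318e+00] 0.08530634087723434 0.014
{'vfov': 53.98188672626609, 'cx': 290.2429997350259, 'cy': 209.0790267943319, 'R': array([[-0.01573843, -0.99977393, -0.01429623],
       [-0.99674264,  0.01681858, -0.07887489],
       [ 0.0790975 ,  0.01300829, -0.99678201]]), 't': array([-0.10603584,  0.52895027,  0.93241046])}
{'vfov': 44.04435777703105, 'cx': 284.50142001737095, 'cy': 207.7673376529573, 'R': array([[ 0.43802972, -0.89863824,  0.02406813],
       [-0.43099907, -0.23342994, -0.87163655],
       [ 0.78890416,  0.37142937, -0.4895615 ]]), 't': array([-0.34457153,  0.25760232,  0.86058455])}
{'vfov': 65.70646984690485, 'cx': 278.2827951691891, 'cy': 210.05821919163645, 'T_tool_cam': array([[-7.04798632e-04, -9.50319326e-01, -3.11275895e-01,
         7.91161052e-02],
       [ 9.99999146e-01, -1.01234678e-03,  8.26452297e-04,
        -8.70131590e-04],
       [-1.10051274e-03, -3.11275047e-01,  9.50319228e-01,
        -1.29234909e-01],
       [ 0.00000000e+00,  0.00000000e+00,  0.00000000e+00,
         1.00000000e+00]])}
```

View pics/top0.png

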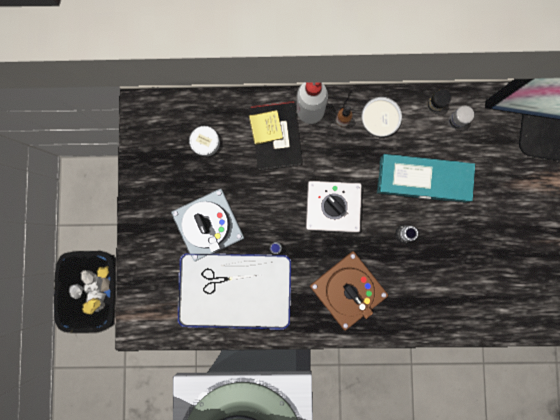

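View pics/scene0.png

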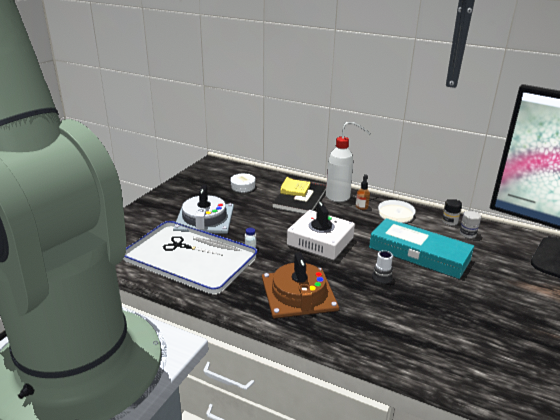

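The top view shows the lamp box at about (334,206), the grey filter unit at (207,225) and the brown look-alike at (349,291). The vial is at (276,248) and the eyepiece at (408,233). The scene view agrees. Next I'll zoom in on the two targets.

```bash
cat > h.py <<'E'
import numpy as np, cv2
from workcell import monitor, grab_frame, camera_model, bot
def cast(name,uv,z,st=None):
    """pixels -> world points on plane height z"""
    c=camera_model(name); uv=np.atleast_2d(uv).astype(float); f=210/np.tan(np.radians(c['vfov']/2))
    d=(uv-[c['cx'],c['cy']])/f
    if name=='wrist':
        r=np.linalg.norm(d,axis=1,keepdims=True); d=np.c_[d/np.maximum(r,1e-9)*np.sin(r),np.cos(r)]
        from scipy.spatial.transform import Rotation as Ro
        Rt=Ro.from_euler('xyz',st['tool_rot']).as_matrix(); T=c['T_tool_cam']
        d=d@(Rt@T[:3,:3]).T; o=Rt@T[:3,3]+st['position']
    else:
        d=np.c_[d,np.ones(len(d))]@c['R']; o=-c['R'].T@c['t']
    return o+d*((z-o[2])/d[:,2:])
E
python3 - <<'E'
from h import *
im=cv2.imread('pics/top0.png')
a=cv2.resize(im[170:250,295:375],None,fx=5,fy=5,interpolation=cv2.INTER_CUBIC)
b=cv2.resize(im[185:265,165:245],None,fx=5,fy=5,interpolation=cv2.INTER_CUBIC)
cv2.imwrite('pics/crop0.png',np.hstack([a,b]))
print(cast('top',[[334,206]],.045),cast('top',[[207,225]],.039),cast('top',[[276,248]],.046),cast('top',[[408,233]],.059),cast('top',[[204,139]],.025))
E
```

```text
[[ 0.5304599 -0.2134275  0.045    ]] [[0.49268063 0.07413186 0.039     ]] [[ 0.43851158 -0.08182636  0.046     ]] [[ 0.46699953 -0.37298088  0.059     ]] [[0.69442277 0.08423546 0.025     ]]
```

View pics/crop0.png

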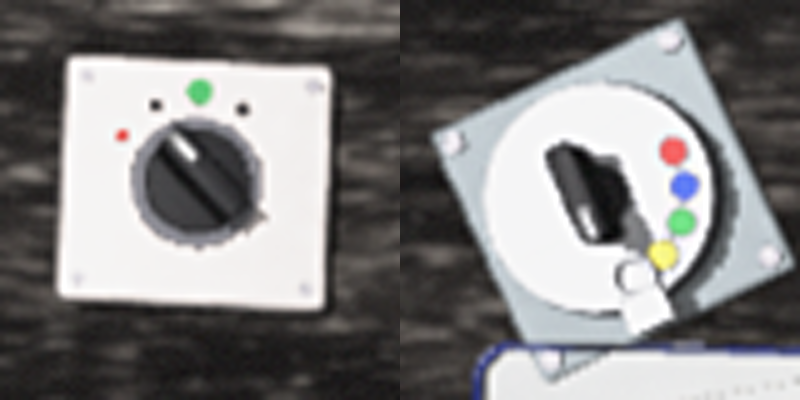

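The selector's pointer (white line near (185,145) in the crop) looks like it's at the first black mark, up-left of the knob. The filter unit's port ring is at (635,290), with yellow, green, blue and red running anticlockwise from it. Next I'll fit both poses from the coloured marks.

```bash
cat >> h.py <<'E'
HUE={'red':(172,6),'green':(45,80),'blue':(105,128),'amber':(22,34)}
def blobs(im,colour,x0,y0,x1,y1,amin=2,s=90):
    h=cv2.cvtColor(im,cv2.COLOR_BGR2HSV); lo,hi=HUE[colour]; H=h[...,0]
    m=((H>=lo)&(H<=hi)) if lo<hi else ((H>=lo)|(H<=hi))
    m=m&(h[...,1]>s)&(h[...,2]>80); k=np.zeros_like(m); k[y0:y1,x0:x1]=1
    n,l,st,c=cv2.connectedComponentsWithStats((m&k).astype(np.uint8))
    return [(c[i].round(2),st[i,4]) for i in range(1,n) if st[i,4]>=amin]
def procrustes(M,P):
    """2D rigid M->P: angle, translation, residuals mm"""
    a,b=M-M.mean(0),P-P.mean(0)
    th=np.arctan2((a[:,0]*b[:,1]-a[:,1]*b[:,0]).sum(),(a*b).sum())
    R=np.array([[np.cos(th),-np.sin(th)],[np.sin(th),np.cos(th)]]); t=P.mean(0)-R@M.mean(0)
    return th,t,1e3*np.linalg.norm(M@R.T+t-P,axis=1)
def pol(d,r=.04): return r*np.c_[np.cos(np.radians(d)),np.sin(np.radians(d))]
E
python3 - <<'E'
from h import *
im=cv2.imread('pics/top0.png')
best={}
for c in ['red','green']:
    print('box',c,blobs(im,c,305,180,365,235,1,60))
P=[]
for c in ['amber','green','blue','red']:
    b=blobs(im,c,170,190,240,243); print('wheel',c,b); P.append(max(b,key=lambda x:x[1])[0])
P=cast('top',P,.039)[:,:2]
print('unit',procrustes(pol([180+24,180+48,180+72,180+96]),P))
# box corners
g=cv2.cvtColor(im,cv2.COLOR_BGR2HSV); m=((g[...,1]<40)&(g[...,2]>150)).astype(np.uint8); 
k=np.zeros_like(m);k[172:245,298:370]=1
cs,_=cv2.findContours(m*k,cv2.RETR_EXTERNAL,cv2.CHAIN_APPROX_NONE); c=max(cs,key=cv2.contourArea)
r=cv2.minAreaRect(c); print('rect',r)
bp=cast('top',cv2.boxPoints(r),.045)[:,:2]; print(bp, bp.mean(0), np.linalg.norm(np.diff(bp,axis=0),axis=1), [np.degrees(np.arctan2(*d[::-1])) for d in np.diff(bp,axis=0)])
gx=max(blobs(im,'green',305,180,365,235,1,60),key=lambda x:x[1])[0]
rx=max(blobs(im,'red',305,180,365,235,1,60),key=lambda x:x[1])[0]
print('box from marks',procrustes(pol([0,60]),cast('top',[gx,rx],.045)[:,:2]))
E
```

```text
box red [(array([319. , 196.5]), np.int32(6))]
box green [(array([334.37, 187.79]), np.int32(19))]
wheel amber [(array([217.09, 235.43]), np.int32(23))]
wheel green [(array([221., 229.]), np.int32(21))]
wheel blue [(array([221.38, 221.71]), np.int32(21))]
wheel red [(array([219.09, 214.91]), np.int32(22))]
unit (np.float64(0.42963882621195243), array([0.49499715, 0.08103029]), array([0.31694512, 0.47954684, 0.18311402, 0.25648404]))
rect ((333.42535400390625, 206.06790161132812), (53.36810302734375, 48.70671844482422), 2.726310968399048)
[[ 0.47956144 -0.14868868]
 [ 0.58936981 -0.15597652]
 [ 0.5814478  -0.27601957]
 [ 0.47196768 -0.26764492]] [ 0.53058668 -0.21208242] [0.11004994 0.12030416 0.10979997] [np.float64(-3.797077515206658), np.float64(-93.7756473337464), np.float64(175.6256964097894)]
box from marks (np.float64(-0.023542123861727913), array([ 0.53168578, -0.21433847]), array([0.02945109, 0.02945109]))
```

Call:
move_arm:
  moves:
    - [60, -70, 0, -0.13]
    - [110, -120, 0, -0.27]
    - [160, -160, 0, -0.4]
    - [200, -210, 0, -0.55]
    - [240, -255, 0, -0.7]
    - [275, -300, 0, -0.85]
    - [310, -350, 0, -1.0]
    - [336, -400, 0, -1.1]
    - [345, -460, 0, -1.25]
    - [350, -520, 0, -1.4]
    - [355, -580, 0, -1.55]
    - [358, -640, 0, -1.7]
  gripper: 1

```text
clock: 1.6
position: [0.5206, -0.0246, 0.2453]
tool_rot: [-3.142, -0.0, 1.172]
force: [1.3, 0.2, -0.2]
grip_width: 0.0854
finger_force: 0.0
```

Call:
move_arm:
  moves:
    - [3, -60, 0, -0.17]
    - [6, -120, 0, -0.35]
    - [9, -176, 0, -0.53]
    - [9, -176, 0, -0.717]
    - [9, -176, 0, -0.717]
    - [9, -176, 0, -0.717]

```text
clock: 2.35
position: [0.5299, -0.1978, 0.2451]
tool_rot: [-3.141, 0.0, 0.466]
force: [-0.1, 0.3, -0.3]
grip_width: 0.0851
finger_force: 0.0
```

```bash
python3 - <<'E'
from h import *
s=monitor.observe(); im=grab_frame('wrist'); cv2.imwrite('pics/w1.png',im); np.save('w1.npy',s,allow_pickle=True)
print(s['clock'],s['position'],s['tool_rot'],s['qpos'])
for c in ['red','green']:
    for uv,a in blobs(im,c,0,0,560,420,8): print(c,uv,a,cast('wrist',uv,.045,s))
E
```

```text
2.35 [ 0.52988411 -0.1977591   0.24512365] [-3.14111936e+00  1.41110518e-04  4.65503553e-01] [-0.24207967  0.52232763  0.71441206  1.78563982 -0.40325148  0.98531026
 -0.47116536]
red [392.94  34.03] 32 [[ 0.72894315 -0.2309109   0.045     ]]
red [ 83.65 105.43] 74 [[0.51789465 0.04077103 0.045     ]]
red [275.55 158.42] 31 [[ 0.55374419 -0.18350269  0.045     ]]
red [277.1  322.93] 67 [[ 0.37105048 -0.27656803  0.045     ]]
green [ 77.69 132.41] 64 [[0.48590422 0.03730454 0.045     ]]
green [314.77 157.23] 96 [[ 0.57306302 -0.21874701  0.045     ]]
green [273.94 341.7 ] 33 [[ 0.34046701 -0.2871981   0.045     ]]
```

View pics/w1.png

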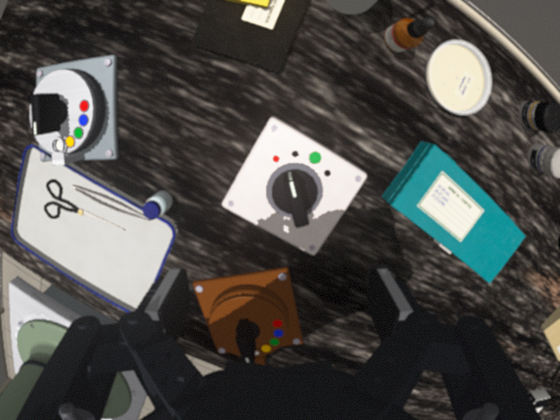

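The wrist view shows the knob at (295,190) with the pointer's white line at about (291,183), green at (315,157), red at (276,158) and the first black mark at (295,153). I'll pin down the axis and the bar's direction.

```bash
python3 - <<'E'
from h import *
s=np.load('w1.npy',allow_pickle=True).item(); im=cv2.imread('pics/w1.png')
M=cast('wrist',[[314.77,157.23],[275.55,158.42]],.045,s)[:,:2]
print('marks',procrustes(pol([0,60]),M))
g=cv2.cvtColor(im,cv2.COLOR_BGR2GRAY)
h=cv2.cvtColor(im,cv2.COLOR_BGR2HSV)
m=((g>130)&(h[...,1]<60)).astype(np.uint8)
k=np.zeros_like(m);k[105:265,205:380]=1
n,l,st,c=cv2.connectedComponentsWithStats(m*k)
for i in range(1,n):
    if st[i,4]>8: print(i,st[i],c[i])
i=1+np.argmax(st[1:,4]); 
# white line on the bar top (z .095): inside knob
ys,xs=np.nonzero((g[165:205,275:312]>110)); pts=np.c_[xs+275,ys+165]
n2,l2,s2,c2=cv2.connectedComponentsWithStats((g[165:205,275:312]>110).astype(np.uint8))
for j in range(1,n2):
    yy,xx=np.nonzero(l2==j); 
    if len(yy)<5 or len(yy)>150: continue
    W=cast('wrist',np.c_[xx+275,yy+165],.095,s)[:,:2]; w=W-W.mean(0); d=np.linalg.svd(w)[2][0]
    print('line',len(yy),c2[j]+[275,165],W.mean(0),np.arctan2(*d[::-1]), 'minmax',(w@d).min(),(w@d).max())
# dark bar: very dark pixels
for T in (25,40):
    b=(g[160:240,265:325]<T).astype(np.uint8); n3,l3,s3,c3=cv2.connectedComponentsWithStats(b)
    j=1+np.argmax(s3[1:,4]); print(T,s3[j],c3[j]+[265,160])
cv2.imwrite('pics/w1c.png',cv2.resize(im[105:265,215:375],None,fx=3.7,fy=3.7,interpolation=cv2.INTER_CUBIC))
E
```

```text
marks (np.float64(-0.022184561054252032), array([ 0.53302677, -0.21777561]), array([0.09588984, 0.09588984]))
1 [315 108   9   5  20] [319.05 109.95]
2 [ 222  117  145  123 7612] [289.61284813 176.82593274]
3 [352 127  10   5  24] [357.20833333 129.125     ]
4 [359 142  17  12  63] [366.71428571 147.80952381]
7 [289 173   3   7  15] [289.8 176.4]
8 [289 181   8  17  76] [292.5        188.80263158]
15 [320 225   6   9  22] [322.77272727 229.13636364]
39 [300 246   6   4  13] [302.07692308 247.92307692]
line 109 [291.88990826 186.0733945 ] [ 0.54537077 -0.20437049] -2.4504452870486086 minmax -0.013005197745254079 0.010406330738563833Traceback (most recent call last):
  File "<stdin>", line 24, in <module>
    return _wrapfunc(a, 'argmax', axis=axis, out=out, **kwds)
    return bound(*args, **kwds)
ValueError: attempt to get argmax of an empty sequence
```

View crop.

```bash
python3 - <<'E'
from h import *
s=np.load('w1.npy',allow_pickle=True).item(); im=cv2.imread('pics/w1.png')
g=cv2.cvtColor(im,cv2.COLOR_BGR2GRAY)
for T in (90,130,160):
    n2,l2,s2,c2=cv2.connectedComponentsWithStats((g[165:215,275:315]>T).astype(np.uint8))
    for j in range(1,n2):
        yy,xx=np.nonzero(l2==j)
        if len(yy)<8 or len(yy)>150: continue
        W=cast('wrist',np.c_[xx+275,yy+165],.095,s)[:,:2]; w=W-W.mean(0); d=np.linalg.svd(w)[2][0]
        print(T,len(yy),c2[j]+[275,165],W.mean(0),np.arctan2(*d[::-1])%np.pi,'len',np.ptp(w@d))
# project axis at several heights via top camera inverse: pixel by small search of cast
from scipy.optimize import fsolve
for z in (.045,.054,.095):
    for ang in (None,28.7,58.7):
        p=np.array([.533,-.2165])+(0 if ang is None else pol(ang,.023)[0])
        print(z,ang,fsolve(lambda uv:(cast('wrist',uv,z,s)[0,:2]-p)*1e3,[295,190]).round(1))
cv2.imwrite('pics/w1c.png',cv2.resize(im[105:265,215:375],None,fx=3.7,fy=3.7,interpolation=cv2.INTER_CUBIC))
E
```

```text
90 129 [291.73643411 185.35658915] [ 0.54588871 -0.20395166] 0.6926918137269511 len 0.02380790497858078
90 38 [312.36842105 210.42105263] [ 0.53360138 -0.23139198] 0.18996913828760453 len 0.010570303041905028
90 72 [279.80555556 211.43055556] [ 0.5194924  -0.20541944] 1.6262835215627904 len 0.016699954185200035
130 15 [289.8 176.4] [ 0.5523546  -0.19870017] 0.697256291609853 len 0.005658703012582991
130 76 [292.5        188.80263158] [ 0.54341067 -0.205985  ] 0.7291214912429704 len 0.015347492219598633
130 13 [275.46153846 211.23076923] [ 0.51789856 -0.20181527] 0.4970222797084274 len 0.0057414611973832415
130 18 [313.22222222 211.27777778] [ 0.53323572 -0.23247991] 0.34508876537615496 len 0.006830811632178358
130 10 [281.3 213.4] [ 0.51842169 -0.20746991] 1.8218900438826588 len 0.004433830045308165
160 27 [277.62962963 166.44444444] [ 0.55550656 -0.18517528] 2.460324907270372 len 0.008183958713681475
160 30 [311.46666667 166.73333333] [ 0.56865626 -0.2116595 ] 1.5099505596550715 len 0.008845602302134579
160 60 [292.6        188.73333333] [ 0.5435082  -0.20603344] 0.7033718892698304 len 0.014215549154010815
160 11 [313.36363636 212.        ] [ 0.53268819 -0.23292576] 0.5080768941270044 len 0.0038745140211860255
0.045 None [294.9 190. ]
0.045 28.7 [294.4 168.4]
0.045 58.7 [283.3 171.7]
0.054 None [295.3 192.2]
0.054 28.7 [294.8 170. ]
0.054 58.7 [283.4 173.4]
0.095 None [297.6 203.9]
0.095 28.7 [297.1 179. ]
0.095 58.7 [284.1 182.8]
```

View pics/w1c.png

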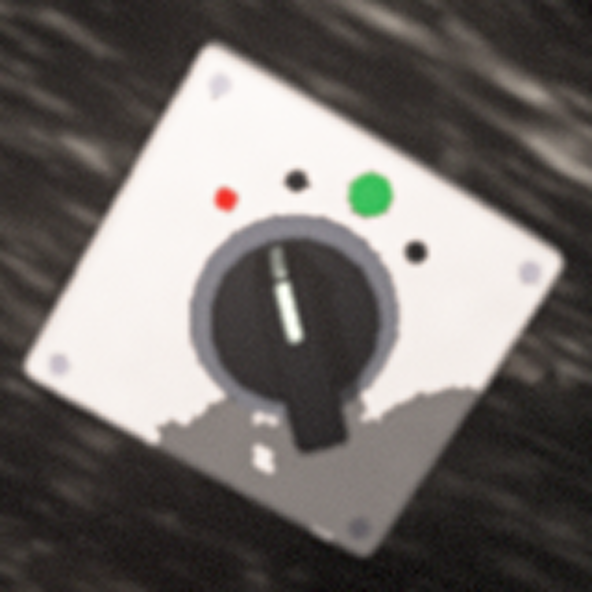

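In the crop the bar runs from its tail at (318,440) to the white line at (280,250), so its world direction is about 0.70 rad. That's nearest the first black stop and short of green, which is at about -0.03 rad. The axis is near (0.532,-0.2155). I'll lower over it, aligned with the bar.

Call:
move_arm:
  moves:
    - [2, -18, 0, 0.11]
    - [2, -18, -50, 0.22]
    - [2, -18, -100, 0.22]
    - [2, -18, -140, 0.22]
    - [2, -18, -166, 0.22]
    - [2, -18, -166, 0.22]
    - [2, -18, -166, 0.22]
  gripper: 0.6

```text
clock: 3.28
position: [0.5323, -0.2167, 0.0804]
tool_rot: [3.141, -0.001, 0.681]
force: [1.0, -0.1, 0.7]
grip_width: 0.0511
finger_force: 0.0
```

Call:
move_arm:
  moves:
    - [0, 0, 0, 0]
    - [0, 0, 0, 0]
    - [0, 0, 0, 0]
    - [0, 0, 0, 0]
    - [0, 0, 0, 0]
    - [0, 0, 0, 0]
  gripper: 0
  newtons: 25

```text
clock: 4.03
position: [0.5315, -0.2156, 0.08]
tool_rot: [-3.14, -0.001, 0.68]
force: [-6.5, 7.9, 13.5]
grip_width: 0.0135
finger_force: 24.7
```

Call:
move_arm:
  moves:
    - [-1, 1, 1, -0.1]
    - [-1, 1, 1, -0.2]
    - [-1, 1, 1, -0.3]
    - [-1, 1, 1, -0.3]

```text
clock: 4.53
position: [0.5313, -0.2153, 0.0803]
tool_rot: [3.141, -0.0, 0.381]
force: [4.9, -0.1, -10.6]
grip_width: 0.0129
finger_force: 27.1
```

```bash
python3 - <<'E'
from h import *
s=monitor.observe(); print({k:np.round(s[k],4) for k in ('position','tool_rot','force','moment','qpos','grip_width')})
E
```

```text
{'position': array([ 0.5313, -0.2153,  0.0803]), 'tool_rot': array([ 3.1412e+00, -3.0000e-04,  3.8110e-01]), 'force': array([  4.9027,  -0.0867, -10.5525]), 'moment': array([ 0.0501, -1.1061,  0.1099]), 'qpos': array([-0.103 ,  0.7567,  0.5681,  1.8808, -0.6217,  0.6869, -0.3525]), 'grip_width': np.float64(0.0129)}
```

Call:
move_arm:
  moves:
    - [0, 0, -1, -0.1]
    - [0, 0, -1, -0.2]
    - [0, 0, -1, -0.3]
    - [0, 0, -1, -0.42]
    - [0, 0, -1, -0.42]
    - [0, 0, -1, -0.42]

```text
clock: 5.28
position: [0.5313, -0.2152, 0.0801]
tool_rot: [-3.141, -0.001, -0.037]
force: [0.7, 3.9, 8.9]
grip_width: 0.0132
finger_force: 30.0
```

Call:
move_arm:
  moves:
    - [0, 0, 0, 0]
    - [0, 0, 0, 0]
    - [0, 0, 0, 0]
    - [0, 0, 60, 0]
    - [0, 0, 120, 0]
    - [0, 0, 166, 0]
    - [0, 0, 166, 0]
    - [0, 0, 166, 0]
  gripper: 0.6

```text
clock: 6.28
position: [0.5306, -0.2154, 0.2448]
tool_rot: [-3.141, 0.0, -0.04]
force: [0.4, -0.2, 0.4]
grip_width: 0.0512
finger_force: 0.0
```

```bash
python3 - <<'E'
from h import *
s=monitor.observe(); im=grab_frame('wrist'); cv2.imwrite('pics/w2.png',im)
print(s['clock'],s['position'],s['tool_rot'],s['qpos'])
M=[max(blobs(im,c,200,60,380,260,8),key=lambda b:b[1])[0] for c in ('green','red')]; print(M)
print('marks',procrustes(pol([0,60]),cast('wrist',M,.045,s)[:,:2]))
g=cv2.cvtColor(im,cv2.COLOR_BGR2GRAY)
for T in (130,):
    n2,l2,s2,c2=cv2.connectedComponentsWithStats((g[165:225,260:320]>T).astype(np.uint8))
    for j in range(1,n2):
        yy,xx=np.nonzero(l2==j)
        if len(yy)<8 or len(yy)>150: continue
        W=cast('wrist',np.c_[xx+260,yy+165],.095,s)[:,:2]; w=W-W.mean(0); d=np.linalg.svd(w)[2][0]
        print(T,len(yy),c2[j]+[260,165],W.mean(0),np.arctan2(*d[::-1]),'len',np.ptp(w@d))
cv2.imwrite('pics/w2c.png',cv2.resize(im[105:265,215:375],None,fx=3.7,fy=3.7,interpolation=cv2.INTER_CUBIC))
E
```

```text
6.275 [ 0.53057679 -0.21535552  0.24480729] [-3.14112765e+00  3.93741784e-04 -3.97757437e-02] [-0.30389887  0.59686915  0.88584504  1.7718821  -0.53215032  1.03201293
 -0.82919523]
[array([279.1, 144.5]), array([245.72, 164.59])]
marks (np.float64(-0.022713651807533496), array([ 0.53296103, -0.21749833]), array([0.01054598, 0.01054598]))
130 13 [261.46153846 166.07692308] [ 0.56046518 -0.20250411] -1.0065266889948794 len 0.005631004028139134
130 71 [278.35211268 180.66197183] [ 0.54678485 -0.21666611] 3.068794700182853 len 0.01538010194790106
130 8 [306.875 195.875] [ 0.53191895 -0.24155387] 3.1229087176076384 len 0.004636012364410395
130 15 [304.2        203.53333333] [ 0.52485862 -0.23903401] 3.125042172599514 len 0.005666172305124553
130 18 [298.55555556 209.05555556] [ 0.51984214 -0.23383847] -2.826764484548997 len 0.006008184953790639
```

View pics/w2c.png

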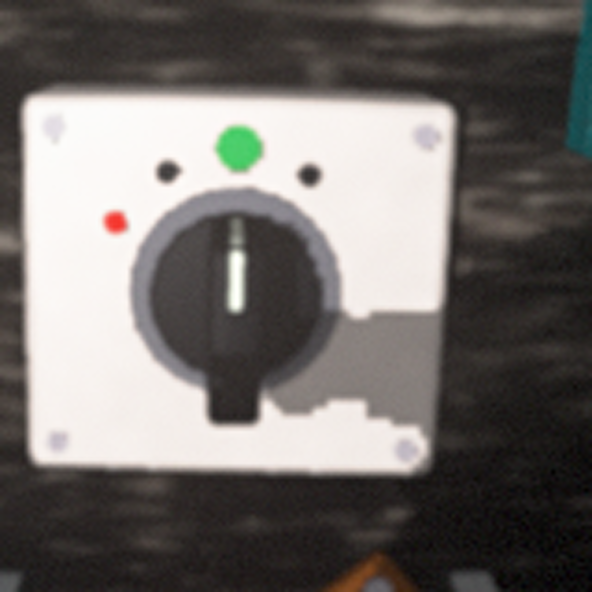

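The white line now points straight at the green mark: line x 236 in the crop, green at (240,148). With the gripper off, the knob is standing still there. Now I'll move over the filter wheel.

Call:
move_arm:
  moves:
    - [-3, 25, 0, 0.18]
    - [-6, 50, 0, 0.36]
    - [-9, 75, 0, 0.54]
    - [-12, 100, 0, 0.72]
    - [-15, 125, 0, 0.9]
    - [-18, 150, 0, 1.08]
    - [-21, 175, 0, 1.26]
    - [-24, 200, 0, 1.44]
    - [-27, 225, 0, 1.62]
    - [-30, 250, 0, 1.8]
    - [-33, 275, 0, 1.98]
    - [-36, 296, 0, 2.16]

```text
clock: 7.82
position: [0.4941, 0.0812, 0.2442]
tool_rot: [-3.14, -0.001, 2.126]
force: [0.3, -0.7, -0.3]
grip_width: 0.0512
finger_force: 0.0
```

Call:
move_arm:
  moves:
    - [0, 0, 0, 0.18]
    - [0, 0, 0, 0.36]
    - [0, 0, 0, 0.54]
    - [0, 0, 0, 0.72]
    - [0, 0, 0, 0.9]
    - [0, 0, 0, 1.08]
    - [0, 0, 0, 1.26]
    - [0, 0, 0, 1.44]
    - [0, 0, 0, 1.44]
    - [0, 0, 0, 1.44]

```text
clock: 9.07
position: [0.4945, 0.0802, 0.2448]
tool_rot: [3.141, -0.001, -2.728]
force: [-0.3, 0.5, -0.9]
grip_width: 0.051
finger_force: 0.0
```

```bash
python3 - <<'E'
from h import *
s=monitor.observe(); im=grab_frame('wrist'); cv2.imwrite('pics/w3.png',im)
print(s['clock'],s['position'],s['tool_rot'],s['qpos'])
P=[]
for c in ['amber','green','blue','red']:
    b=[x for x in blobs(im,c,150,60,420,300,15)]; print(c,[(x,cast('wrist',x[0],.039,s)[0,:2].round(4)) for x in b])
    b=[x for x in b if np.linalg.norm(cast('wrist',x[0],.039,s)[0,:2]-[.495,.081])<.055]
    P.append(cast('wrist',max(b,key=lambda x:x[1])[0],.039,s)[0,:2])
print(procrustes(pol([204,228,252,276]),np.array(P)))
E
```

```text
9.075 [0.49453483 0.08020222 0.24476542] [ 3.14131176e+00 -9.31600928e-04 -2.72784283e+00] [-0.29780994  0.32629115  0.023679    1.92213522 -0.00992522  0.89423692
  1.71538797]
amber [((array([260.02, 150.19]), np.int32(58)), array([0.4702, 0.048 ]))]
green [((array([247.5, 159.5]), np.int32(112)), array([0.4844, 0.0398]))]
blue [((array([218.86,  86.17]), np.int32(368)), array([ 0.425 , -0.0173])), ((array([360.87, 119.56]), np.int32(261)), array([0.3972, 0.1303])), ((array([240.19, 173.3 ]), np.int32(121)), array([0.5011, 0.0383]))]
red [((array([239.24, 188.58]), np.int32(113)), array([0.5169, 0.0436]))]
(np.float64(0.4290985457206681), array([0.49652522, 0.07796888]), array([0.14064072, 0.16608336, 0.04824202, 0.06216603]))
```

View pics/w3.png

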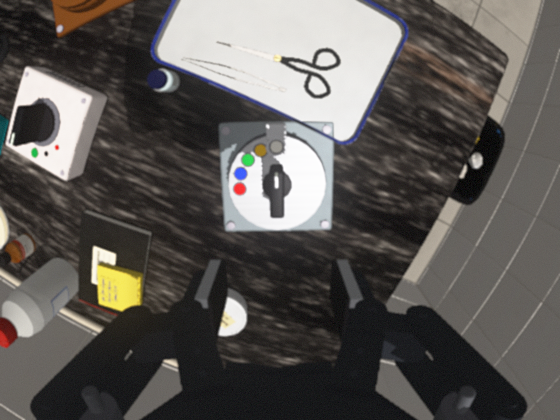

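The wheel knob is at (277,190), upright in the picture and so already aligned with the tool. Its white line points up to the port at (276,146). The tray edge and the vial at (163,80) are both clear, so I'll go down and grip.

Call:
move_arm:
  moves:
    - [1, -1, -40, 0.016]
    - [1, -1, -90, 0.016]
    - [1, -1, -130, 0.016]
    - [1, -1, -160, 0.016]
    - [1, -1, -175, 0.016]
    - [1, -1, -175, 0.016]
    - [1, -1, -175, 0.016]

```text
clock: 10.0
position: [0.4963, 0.0795, 0.0713]
tool_rot: [-3.141, 0.001, -2.708]
force: [0.2, -0.1, -0.1]
grip_width: 0.0513
finger_force: 0.0
```

Call:
move_arm:
  moves:
    - [0, 0, 0, 0]
    - [0, 0, 0, 0]
    - [0, 0, 0, 0]
    - [0, 0, 0, 0]
    - [0, 0, 0, 0]
    - [0, 0, 0, 0]
  gripper: 0
  newtons: 50

```text
clock: 10.75
position: [0.4962, 0.079, 0.071]
tool_rot: [-3.141, 0.001, -2.708]
force: [-0.9, -2.2, 9.8]
grip_width: 0.0128
finger_force: 49.0
```

```bash
python3 - <<'E'
from h import *
s=monitor.observe(); print({k:np.round(s[k],4) for k in ('clock','position','tool_rot','force','moment','qpos','grip_width')})
E
```

```text
{'clock': np.float64(10.75), 'position': array([0.4962, 0.079 , 0.071 ]), 'tool_rot': array([-3.1411e+00,  1.1000e-03, -2.7082e+00]), 'force': array([-0.9167, -2.1771,  9.8458]), 'moment': array([-0.4373,  0.1815, -0.221 ]), 'qpos': array([-0.2808,  0.6044,  0.0062,  2.0485, -0.0067,  0.4876,  1.7345]), 'grip_width': np.float64(0.0128)}
```

Call:
move_arm:
  moves:
    - [0, 0, 0, -0.1]
    - [0, 0, 0, -0.2]
    - [0, 0, 0, -0.3]
    - [0, 0, 0, -0.4]
    - [0, 0, 0, -0.5]
    - [0, 0, 0, -0.6]
    - [0, 0, 0, -0.7]
    - [0, 0, 0, -0.8]
    - [0, 0, 0, -0.9]
    - [0, 0, 0, -1.0]
    - [0, 0, 0, -1.1]
    - [0, 0, 0, -1.1]

```text
clock: 12.25
position: [0.4962, 0.0785, 0.071]
tool_rot: [3.141, 0.001, 2.473]
force: [-0.7, -7.7, 12.4]
grip_width: 0.0134
finger_force: 49.4
```

```bash
cat > wheel.py <<'E'
from h import *
s=monitor.observe(); print({k:np.round(s[k],4) for k in ('clock','position','tool_rot','force','moment','qpos','grip_width')})
t=grab_frame('top'); w=grab_frame('wrist'); import sys; cv2.imwrite(f'pics/top_{sys.argv[1]}.png',t); cv2.imwrite(f'pics/w_{sys.argv[1]}.png',w)
for n,im,box,ctr in (('top',t,(165,185,245,243),(.495,.081)),('wrist',w,(60,0,500,400),(.4965,.078))):
    for c in ['amber','green','blue','red']:
        for uv,a in blobs(im,c,*box,6):
            p=cast(n,uv,.039,s)[0,:2]-ctr; r=np.linalg.norm(p)
            if r<.06: print(n,c,uv,a,'r',r.round(4),'unit angle',round(np.degrees(np.arctan2(p[1],p[0])-.429)%360,1))
E
python3 wheel.py a
```

```text
{'clock': np.float64(12.25), 'position': array([0.4962, 0.0785, 0.071 ]), 'tool_rot': array([3.1414e+00, 1.4000e-03, 2.4733e+00]), 'force': array([-0.6517, -7.702 , 12.3757]), 'moment': array([-1.5202,  0.2214,  0.1013]), 'qpos': array([-0.4936,  0.6319,  0.2955,  2.0597, -0.3662,  0.4982,  0.9745]), 'grip_width': np.float64(0.0134)}
top amber [199.84 240.68] 19 r 0.0386 unit angle 141.4
top red [219.62 232.46] 13 r 0.0405 unit angle 216.4
wrist amber [246.08 192.02] 436 r 0.0401 unit angle 141.8
wrist green [222.98 207.32] 295 r 0.0406 unit angle 163.2
wrist green [215.45 219.36] 11 r 0.0399 unit angle 174.7
wrist blue [208.35 233.07] 301 r 0.0405 unit angle 187.7
wrist red [207.  262.5] 364 r 0.0408 unit angle 213.6
```

The wheel is at about 1.10 rad by both cameras: blue is at 187.7°, with the port at 180°. Turning the remaining 0.16 rad.

Call:
move_arm:
  moves:
    - [0, 1, 0, -0.05]
    - [0, 1, 0, -0.1]
    - [0, 1, 0, -0.14]
    - [0, 1, 0, -0.16]
    - [0, 1, 0, -0.16]
    - [0, 1, 0, -0.16]

```text
clock: 13.1
position: [0.4961, 0.0785, 0.071]
tool_rot: [-3.141, 0.002, 2.314]
force: [-0.9, -14.0, 12.8]
grip_width: 0.0131
finger_force: 49.6
```

```bash
python3 wheel.py b; python3 - <<'E'
from h import *
t=cv2.imread('pics/top_b.png'); w=cv2.imread('pics/w_b.png')
cv2.imwrite('pics/b.png',np.hstack([cv2.resize(t[165:265,165:365],None,fx=2,fy=2,interpolation=cv2.INTER_CUBIC),cv2.resize(w[110:310,150:350],(400,400))[:200]*0+cv2.resize(w[110:310,100:500],(400,200))]))
E
```

```text
{'clock': np.float64(13.1), 'position': array([0.4961, 0.0785, 0.071 ]), 'tool_rot': array([-3.1414e+00,  1.8000e-03,  2.3140e+00]), 'force': array([ -0.9132, -13.9927,  12.7636]), 'moment': array([-2.7452,  0.2954,  0.094 ]), 'qpos': array([-0.5245,  0.6394,  0.3378,  2.0612, -0.4175,  0.505 ,  0.8636]), 'grip_width': np.float64(0.0131)}
top amber [196.88 239.68] 25 r 0.0386 unit angle 130.9
top red [217.42 235.21] 19 r 0.0399 unit angle 205.2
wrist amber [245.92 192.11] 440 r 0.04 unit angle 132.8
wrist green [220.94 210.27] 440 r 0.0403 unit angle 156.9
wrist blue [206.74 236.94] 336 r 0.0408 unit angle 182.1
wrist red [207.19 264.68] 282 r 0.0409 unit angle 206.4
```

View pics/w_b.png

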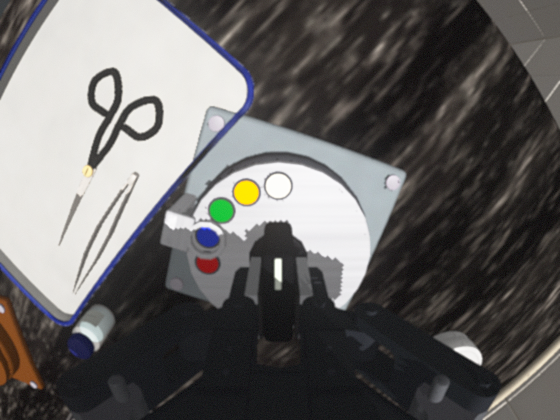

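Blue (207,237) sits in the port ring, and the wheel reads about 71–72° by both the cameras and the tool turn. I'll ease the 14 N side force with a small shift, then recheck the wheel, the selector and the bystanders.

Call:
move_arm:
  moves:
    - [0, -1, 0, 0]
    - [0, -2, 0, 0]
    - [0, -2, 0, 0]
    - [0, -2, 0, 0]

```text
clock: 13.7
position: [0.4962, 0.0783, 0.071]
tool_rot: [3.14, 0.0, 2.316]
force: [-2.2, -1.3, 10.5]
grip_width: 0.0132
finger_force: 49.5
```

```bash
python3 wheel.py c; python3 - <<'E'
from h import *
a=cv2.imread('pics/top0.png'); b=cv2.imread('pics/top_c.png')
cv2.imwrite('pics/c.png',cv2.resize(b[100:280,165:435],None,fx=2.9,fy=2.9,interpolation=cv2.INTER_CUBIC))
d=cv2.absdiff(a,b).max(2)
for n,(x,y) in {'vial':(276,248),'eyepiece':(408,233),'tin':(204,139)}.items(): print(n,d[y-14:y+14,x-14:x+14].max())
E
```

```text
{'clock': np.float64(13.7), 'position': array([0.4962, 0.0783, 0.071 ]), 'tool_rot': array([3.1405e+00, 4.0000e-04, 2.3156e+00]), 'force': array([-2.1869, -1.3379, 10.5076]), 'moment': array([-0.4231,  0.3285,  0.1426]), 'qpos': array([-0.5212,  0.6388,  0.3353,  2.0613, -0.4182,  0.5047,  0.8672]), 'grip_width': np.float64(0.0132)}
top amber [196.92 239.62] 26 r 0.0384 unit angle 130.9
top green [202.83 241.33] 6 r 0.0391 unit angle 151.7
top red [217.45 235.35] 20 r 0.0402 unit angle 204.9
wrist amber [246.2  191.98] 442 r 0.04 unit angle 132.8
wrist green [221.23 210.12] 444 r 0.0402 unit angle 156.9
wrist blue [206.92 236.56] 350 r 0.0408 unit angle 182.0
wrist red [207.32 264.5 ] 280 r 0.0409 unit angle 206.4
vial 76
eyepiece 14
tin 6
```

View pics/c.png

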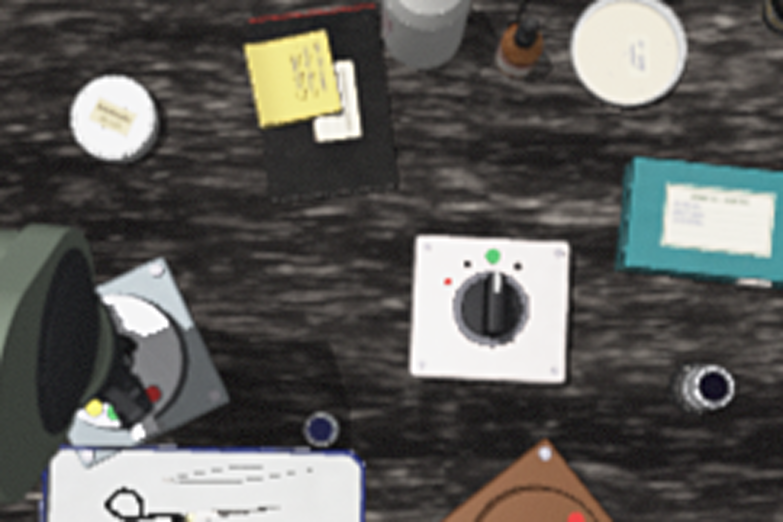

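The top view shows the selector pointing at green (493,256). The vial (321,428), tin and eyepiece haven't moved. The wheel is held at about 1.25 rad with only small side forces, so I'm handing in.

```bash
python3 -c "
from workcell import bot; print(bot.job_done())"
```

```text
the job is handed in; nothing more can be done
None
```

I handed the job in with the selector at the green mark and the gripper still holding the filter wheel at its third click. The blue filter is under the port, and the vial, tin and eyepiece are where they were. I set the clicks by angle (about 1.25 rad on the wheel, target 1.257) rather than feeling each one, and the hand-in gave no verdict.

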